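# Pop the lamp battery out of its charging cradle and stop it with the other finger

### The arm

A 6-joint arm with a two-finger parallel gripper is mounted at the origin on the work surface. World frame = base frame: x ahead of the robot, y to its left, z up, the work surface at z = 0. Lengths are in m, angles in rad, forces in N, time in s.
With the tool pointing down it reaches from about 0.25 to 0.775 m from the base axis. Payload 8.9 kg.
Tool frame: the origin (TCP) lies at the very end of the fingers, on their centre line; the grasp point (between the pads) lies 19 mm behind it (pinch_z is the distance from the TCP to the grasp point, in m); z points along the fingers, y is the direction in which the jaws open and shut (so a half turn about z gives the same grasp; the last joint's range is limited). The gripper opens to 85 mm and grips with 20 to 120 N. Pads are 22 mm wide; open, the fingers measure 114 mm over their backs; the gripper's body (76 mm by 85 mm) begins 54 mm behind the grasp point. The pads swing forward as they close: fully open they stand 13 mm farther back than shut.
Start: joints at [1.18, 0.291, -0.153, 1.127, 0, 1.431], TCP at [0.131, 0.508, 0.231] pointing down, gripper open.
Joint ranges: [-2.52, 2.52], [-0.91, 1.74], [-1.3, 1.37], [-1.96, 2.02], [-1.52, 1.47], [-3.14, 3.14]. Speed limits (rad/s): [2.22, 2.22, 2.79, 3.14, 3.14, 3.14].

### API

Orientations are given as a rotation vector (axis times angle).
In Python, from station import * gives the robot as it stands. The module is installed in compiled form; this text tells all that it offers.
- The arm moves only by the tool arm_command, never from a script. Its argument "steps" is a list of rows, each an object of numbers: "tx", "ty", "tz": the shift along the world's x, y, z in units of 500 mm (1.0 is 500 mm); "twist": the turn about the world's z in units of 180 degrees (1.0 is 180 degrees); "claw": the opening, from 0 (shut) to 1 (fully open). In form: [{"tx": .., "ty": .., "tz": .., "twist": .., "claw": ..}, ...]. A call has 1 to 20 rows; each row is the pose to reach, as a shift and turn from the pose commanded when the call began, turning the shorter way round; what a row does not reach only later rows make up. A row lasts 1/10 s, in which the tool goes at most 50 mm and 8.59 degrees, less where a joint would pass 70% of its speed; a pose out of reach is approached as far as the arm can. A call with a number of a shift or a turn outside -1 to 1 is refused whole. A call with a gripper value outside its range is refused whole. The fingers move at their own pace and stop on an object; the grip force is fixed at half the most. Time passes only in rows, so rows that repeat a pose let the fingers close. It gives the time, the measured TCP pose, the force and the opening at its end, in the units of the state.
- state(): the state, without advancing time (a new reading comes with each control period).
- capture(name): name is "side" or "top"; returns a dict with "pixels" (480x640x3 uint8, red, green, blue), "fx", "fy", "cx", "cy" (pixels), "world_to_cam" (4x4, takes a point from world to camera coordinates). Camera axes: x right, y down, z forward; pixel columns grow to the right and rows downward; lengths in m; the calibration is good to about 2 mm. A picture is of the moment at which its call begins. There is no depth.
- close_job(): hands the job in, once; it reports no verdict.
The state is a dict: "time": time; "joint_positions": joint angles; "joint_velocities": joint speeds; "joint_torque": joint torques, N m; "position": TCP position; "orientation": TCP orientation; "contact_force": force on the tool from outside, world axes, zero at the start; "torque": the same for the moment, N m; "grip_width": opening from 0.0 (shut) to 1.0 (fully open).
Only numpy, scipy, OpenCV 4.12 (cv2) and the standard library are available. Lean on these libraries where they do the work, as an engineer would, in place of code of your own. Each camera call takes 0.05 s, during which the arm holds its last target.

### The job

Free the lamp battery from the charging cradle that holds it: press the release key beside it with one fingertip while your other finger waits over the open apron in front of the battery, so that the battery, which springs out fast, is stopped by that finger instead of shooting off the cradle's front end. Leave it lying flat and straight on the cradle, sprung clear of the catch and not hanging out over the front edge, and take the hand away. Do not pick it up, and leave everything else on the trolley where it is.

Things in the scene. Friction and masses are not known exactly. Their poses are not given: they have to be found in the camera images.
- cradle: charging cradle holding the battery, fixed. Base plate 170 mm (x) by 96 mm (y -38 to +58), 10 mm thick. Origin: underside, on the centre line of the battery's channel, z up. x points to the rear: grey housing 34 mm high over x = +37 to +85 mm. Two rails, tops 17 mm up, 43.6 mm apart, run from x = -30 to +37 mm
- apron_edge (a point): middle of the top of the cradle's open front edge: x = -85 mm, y = 0, z = 10 mm in the cradle's frame. Between the rails' ends and this edge the plate is a bare flat apron
- pack: black battery pack 70 mm (x) by 42 mm (y) by 26 mm high, about 140 g, slippery. Origin: centre of its underside; axes as the cradle's. Home: x = +1, y = 0, z = 10 mm in the cradle's frame, front face at x = -34 mm. A 6 mm lug on its +y side, at its front, is held by the key's catch and is past it after 12 mm of travel; the front face reaches the apron's edge after 51 mm
- ejector (a joint): travel of the sprung steel plate that pushes the battery out of the housing towards -x, 0 (home) to 0.0155 m (out), with 4.5 N falling to 2.5 N. Once the catch lets go the battery leaves it at about 0.8 m/s and, if nothing stands in its way, runs off the front edge in about 0.2 s
- key_top (a point): centre of the top of the loaded cradle's release key: a black thumb pad 30 mm (x) by 20 mm (y) with three ridges, at x = -68, y = +42, z = 24 mm in the cradle's frame, beside the apron, 34 mm ahead of the battery's front face and 11 mm clear of the side of its path. Axes as the cradle's
- release_key (a joint): travel of that key straight down, 0 (up) to 0.008 m (bottom: pad top 16 mm above the trolley, 6 mm above the apron). Spring 2 N at the top to 4 N at the bottom, plus up to 3 N of catch friction; the catch lets go at about 4 to 5 mm. Springs back up
- empty_cradle: second cradle of the same shape and sizes, with no battery in it; same origin and axes. Not part of the job
- caddy_top (a point): ball on top of the rotating stirrer caddy (six wooden slots with steel stirrers, 156 mm across, 211 mm high), on its axis 198 mm above the trolley
- bowl: coral ceramic bowl, 124 mm across the rim, 55 mm high; origin: centre of its underside
- tumbler_a: clear glass tumbler, 74 mm across, 92 mm high, nearer the robot and on its midline; origin: centre of its underside
- tumbler_b: clear glass tumbler, 74 mm across, 92 mm high, out to the robot's left; origin: centre of its underside
- tin: closed aluminium tin with a knurled screw lid, 72 mm across, 68 mm high, between the two cradles; origin: centre of its underside
- coasters: stack of four round cork coasters, 92 mm across, 20 mm high; origin: centre of its underside
- table_lamp: cordless table lamp, 110 mm foot, thin stem, white shade, 315 mm high; origin: centre of its underside
- caddy_rim (a point): point on the edge of the caddy's round wooden turntable, 78 mm from its axis, 21 mm above the trolley; turns with it
There are look-alikes about, which are no part of the job. Of the things shaped like the pack, the black one is meant.

How it is judged:
By the outcome, as a careful person would: the job done as asked, in the order asked, and still so for the second after the job is handed in, with the robot touching nothing.
It also fails if it takes over 35 s, if anything falls off the work surface, if the arm or the gripper's body presses on something with over 40 N, if the wrist force passes 120 N, or if a joint passes its speed limit or range.

## Working session

There is one attempt and no reset: what is moved stays moved. The work goes in short steps, Python scripts to look and compute and a tool call to move; the robot and the scene stay as the last step left them, time stands still between calls to the robot, and variables do not carry over. Pictures are saved under pics/ and viewed, and the job is handed in when it is done.

Besides the shell and the picture viewer there is one more tool, called after "Request:" in YAML: its name, and indented under it one key for each argument. arm_command: Moves the arm, as the interface text tells. Shifts and turns lie within -1 to 1; 1 stands for 500 mm of shift or 180 degrees of turn. Its arguments: {"type":"object","properties":{"steps":{"type":"array"}},"required":["steps"]}

```bash
mkdir -p pics; cat > h.py <<'E'
from station import *
import numpy as np, cv2
def snap(n,f):
    c=capture(n); cv2.imwrite('pics/'+f,c['pixels'][:,:,::-1]); 
    np.savez('pics/'+f+'.npz',**c); return c
def proj(c,p):
    p=np.atleast_2d(p); q=p@c['world_to_cam'][:3,:3].T+c['world_to_cam'][:3,3]
    return np.c_[c['fx']*q[:,0]/q[:,2]+c['cx'],c['fy']*q[:,1]/q[:,2]+c['cy']]
def unproj(c,uv,z):
    R=c['world_to_cam'][:3,:3];t=c['world_to_cam'][:3,3]
    o=-R.T@t; d=R.T@np.array([(uv[0]-c['cx'])/c['fx'],(uv[1]-c['cy'])/c['fy'],1])
    return o+d*(z-o[2])/d[2]
E
python3 - <<'E'
from h import *
for n in('top','side'):
    c=snap(n,n+'0.png'); R=c['world_to_cam'];print(n,c['fx'],-R[:3,:3].T@R[:3,3],R[:3,:3])
print(state())
E
```

```text
top 623.5552518055497 [ 0.25649153 -0.02359031  1.74924492] [[ 0.02580149 -0.99966428 -0.00236902]
 [-0.98371081 -0.02496787 -0.17801586]
 [ 0.17789695  0.00692351 -0.98402477]]
side 476.46312308599715 [ 0.01833841 -0.68385608  0.75244892] [[ 0.8048766  -0.59306716  0.02109509]
 [-0.33739359 -0.48655559 -0.80587172]
 [ 0.48819998  0.64150994 -0.59171427]]
{'time': 0.1, 'joint_positions': array([ 1.17970408e+00,  2.91202883e-01, -1.54055775e-01,  1.12667737e+00,
        2.46352745e-05,  1.43150367e+00]), 'joint_velocities': array([ 0.00030894, -0.00159112,  0.00262291, -0.00093213, -0.00025743,
       -0.00083158]), 'joint_torque': array([ 1.21137447e-03, -5.37978244e+01,  3.31918502e+01,  9.33939766e-03,
       -2.22351687e-04, -5.35898110e-06]), 'position': array([0.13063921, 0.50808986, 0.23079883]), 'orientation': array([-3.94441263e-01, -3.11640681e+00,  1.71733158e-03]), 'contact_force': array([-0.07899425,  0.38345851,  0.16926052]), 'torque': array([-0.01413501, -0.00348716,  0.00590293]), 'grip_width': 0.9962932080372966}
```

View pics/top0.png

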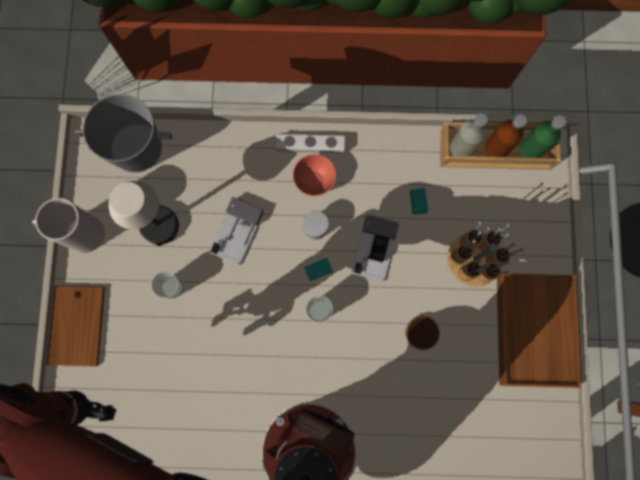

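View pics/side0.png

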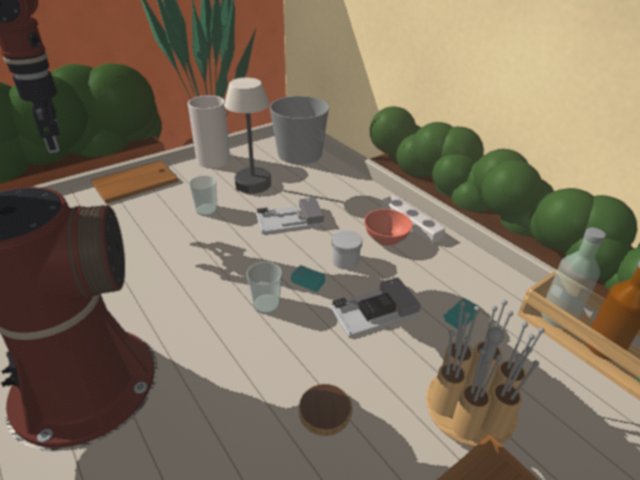

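Candidates for the pack are the black block in the cradle at top (378,248), the teal block at (418,201) and the teal block at (318,269). The empty cradle is at (238,230). I choose the black one in the cradle at (375,248), whose key is the black spot at (358,267).

```bash
python3 - <<'E'
import cv2
a=cv2.imread('pics/top0.png')[205:290,340:410]; b=cv2.imread('pics/side0.png')[265:345,320:430]
a=cv2.resize(a,None,fx=7,fy=7,interpolation=cv2.INTER_CUBIC);cv2.imwrite('pics/ca.png',a)
b=cv2.resize(b,None,fx=7,fy=7,interpolation=cv2.INTER_CUBIC);cv2.imwrite('pics/cb.png',b)
E
```

```text
(no output)
```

View pics/ca.png

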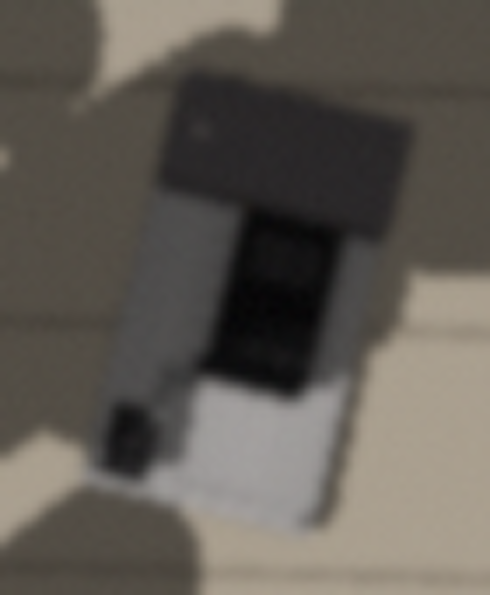

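View pics/cb.png

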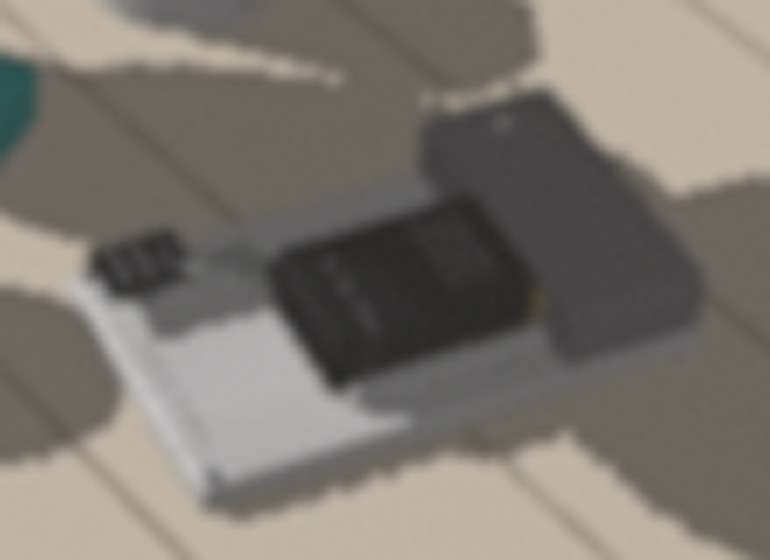

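```bash
cat > fit.py <<'E'
from h import *
from scipy.optimize import least_squares
T=[(85,58,34,185,75),(85,-38,34,412,125),(37,58,34,160,185),(37,-38,34,380,237),(-85,58,10,92,475),(-85,-38,10,315,524),(-34,21,36,205,370),(-34,-21,36,297,395),(-68,42,24,128,440)]
S=[(-85,-38,10,208,487),(-85,58,10,78,285),(85,58,34,540,92),(37,58,34,428,125),(37,-38,34,570,325),(85,-38,34,705,270),(-34,21,36,275,265),(-34,-21,36,335,370),(-68,42,24,140,258)]
cams=[dict(np.load(f'pics/{n}0.png.npz')) for n in('top','side')]
def tw(p,P):
    c,s=np.cos(p[2]),np.sin(p[2]); P=np.array(P)/1000
    return np.c_[c*P[:,0]-s*P[:,1]+p[0], s*P[:,0]+c*P[:,1]+p[1], P[:,2]]
sets=[(cams[0],np.array(T,float),(340,205)),(cams[1],np.array(S,float),(320,265))]
def res(p,sel=(0,1)):
    o=[]
    for i in sel:
        c,A,off=sets[i]
        uv=(A[:,3:]+.5)/7-.5+np.array(off); o.append((proj(c,tw(p,A[:,:3]))-uv))
    return np.vstack(o)
for sel in((0,),(1,),(0,1)):
    r=least_squares(lambda p:res(p,sel).ravel(),[.5,-.15,-.2],loss='soft_l1')
    print(sel,r.x); 
print(np.round(res(r.x),2))
P=r.x
for n,q in dict(key=(-68,42,24),edge=(-85,0,10),packfront=(-34,0,10)).items(): print(n,tw(P,[q]))
E
python3 fit.py
```

```text
(0,) [ 0.55507186 -0.18083478 -0.22109279]
(1,) [ 0.55269736 -0.18468622 -0.21771452]
(0, 1) [ 0.55454308 -0.18224319 -0.21974243]
[[ 0.04 -1.19]
 [ 0.86 -0.24]
 [-0.32 -0.7 ]
 [ 1.65  0.04]
 [-1.21  0.88]
 [ 0.25  2.14]
 [ 0.36  0.21]
 [ 1.95  0.27]
 [ 0.9   0.75]
 [-0.63  1.07]
 [-1.73 -1.4 ]
 [ 0.8  -2.05]
 [-1.71 -1.27]
 [ 0.69 -0.98]
 [ 0.83  0.55]
 [-0.41 -2.37]
 [ 0.43 -3.99]
 [-0.08  0.55]]
key [[ 0.49733332 -0.12643061  0.024     ]]
edge [[ 0.47158702 -0.16371503  0.01      ]]
packfront [[ 0.52136066 -0.17483193  0.01      ]]
```

```bash
cat > ov.py <<'E'
from fit import *
import sys
def box(x0,x1,y0,y1,z0,z1):
    c=[(x,y,z) for x in(x0,x1) for y in(y0,y1) for z in(z0,z1)]
    return [(c[i],c[j]) for i in range(8) for j in range(i) if sum(a!=b for a,b in zip(c[i],c[j]))==1]
E=[(box(-85,85,-38,58,0,10),(0,255,0)),(box(37,85,-38,58,10,34),(0,0,255)),(box(-34,36,-21,21,10,36),(0,255,255)),(box(-83,-53,32,52,24,24.1),(255,0,255))]
def overlay(P,cams,imgs,outs,offs,size=(110,90),k=7,E=E):
    for c,im,o,of in zip(cams,imgs,outs,offs):
        a=cv2.imread(im)[of[1]:of[1]+size[1],of[0]:of[0]+size[0]]
        a=cv2.resize(a,None,fx=k,fy=k,interpolation=cv2.INTER_CUBIC)
        a=cv2.convertScaleAbs(a,alpha=1.5)
        for ee,col in E:
            for e in ee:
                q=(proj(c,tw(P,e))-of+.5)*k-.5
                cv2.line(a,tuple(np.int32(q[0])),tuple(np.int32(q[1])),col,1)
        cv2.imwrite(o,a)
if __name__=='__main__':
    overlay(P,cams,['pics/top0.png','pics/side0.png'],['pics/oa.png','pics/ob.png'],[(325,203),(320,263)],size=(110,85))
E
python3 ov.py >/dev/null
```

```text
(no output)
```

View pics/oa.png

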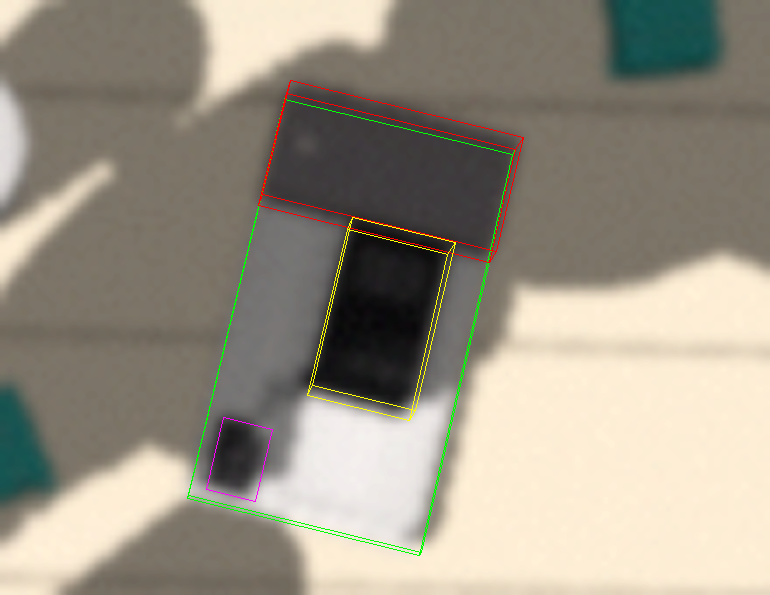

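View pics/ob.png

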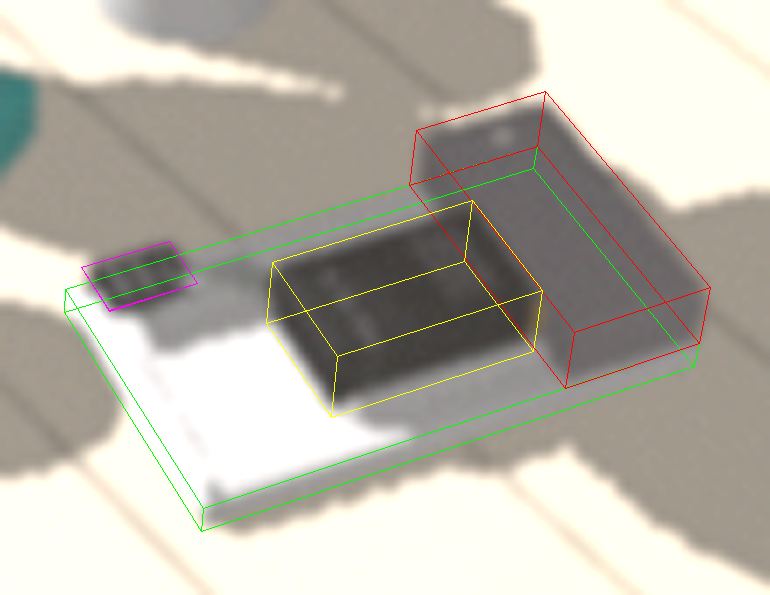

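```bash
cat > ref.py <<'E'
from fit import *
from scipy.ndimage import map_coordinates, gaussian_filter1d
# edges: (cam, p0,p1,name)
ED=[(0,(-85,40,0),(-85,-30,0),'front0'),(0,(-85,25,0),(-85,-30,0),'front0b'),(0,(85,50,34),(85,-30,34),'rear34'),(0,(45,58,34),(80,58,34),'hs+y'),(0,(45,-38,34),(80,-38,34),'hs-y'),
(0,(-34,-15,36),(-34,15,36),'packfront'),(0,(-25,-21,36),(25,-21,36),'pack-y'),(0,(-25,21,36),(25,21,36),'pack+y'),(0,(-75,-38,0),(-10,-38,0),'pl-y'),(0,(-45,58,5),(30,58,5),'pl+y'),(0,(-80,32,24),(-56,32,24),'key-y'),(0,(-53,35,24),(-53,50,24),'key rear'),(0,(37,50,34),(37,30,34),'hfront'),
(1,(-85,50,0),(-85,-30,0),'front0'),(1,(-75,-38,0),(30,-38,0),'pl-y0'),(1,(45,-38,34),(80,-38,34),'hs-y34'),(1,(85,50,34),(85,-30,34),'hrear34'),(1,(45,58,34),(80,58,34),'hs+y34'),(1,(-25,-21,10),(25,-21,10),'pack-y10'),(1,(-34,-15,10),(-34,15,10),'packfront10'),(1,(-25,21,36),(25,21,36),'pack+y36'),(1,(-80,52,24),(-56,52,24),'key+y'),(1,(-85,-30,10),(-85,20,10),'front10')]
def prof(p,ci,a,b):
    c=cams[ci]; q=proj(c,tw(p,[a,b])); d=q[1]-q[0]; L=np.hypot(*d); n=np.array([-d[1],d[0]])/L
    # make n outward from cradle centre
    ctr=proj(c,tw(p,[(0,8,15)]))[0]
    if n@(q.mean(0)-ctr)<0:n=-n
    s=np.linspace(0,1,40); t=np.arange(-6,6.01,.25)
    X=q[0]+s[:,None,None]*d+t[None,:,None]*n
    g=cams[ci]['pixels'].mean(2)
    v=map_coordinates(g,[X[...,1],X[...,0]],order=1).mean(0)
    return t,v,np.gradient(gaussian_filter1d(v,1.5),t),n,q
if __name__=='__main__':
    for ci,a,b,nm in ED:
        t,v,gr,n,q=prof(P,ci,a,b)
        pk=[i for i in range(2,len(t)-2) if abs(gr[i])==abs(gr[i-2:i+3]).max() and abs(gr[i])>4]
        print(ci,nm,[(t[i],round(gr[i])) for i in pk])
E
python3 ref.py | tail -25
```

```text
edge [[ 0.47158702 -0.16371503  0.01      ]]
packfront [[ 0.52136066 -0.17483193  0.01      ]]
0 front0 [(np.float64(-3.0), 4), (np.float64(0.0), -9)]
0 front0b [(np.float64(0.0), -6), (np.float64(4.75), -4)]
0 rear34 [(np.float64(0.0), 10)]
0 hs+y [(np.float64(0.5), 12)]
0 hs-y [(np.float64(-0.5), 12)]
0 packfront [(np.float64(1.0), 45)]
0 pack-y [(np.float64(-0.75), 20)]
0 pack+y [(np.float64(0.5), 21)]
0 pl-y [(np.float64(-5.5), 6), (np.float64(-0.75), -20), (np.float64(2.0), 26)]
0 pl+y []
0 key-y [(np.float64(-3.5), -17), (np.float64(0.75), -22)]
0 key rear [(np.float64(0.0), -14)]
0 hfront [(np.float64(-1.25), -15)]
1 front0 [(np.float64(-3.75), 9), (np.float64(-1.0), -17)]
1 pl-y0 [(np.float64(-3.25), -13), (np.float64(2.5), 20)]
1 hs-y34 [(np.float64(5.5), 7)]
1 hrear34 [(np.float64(-0.5), 22)]
1 hs+y34 [(np.float64(-1.0), 27), (np.float64(1.75), -15)]
1 pack-y10 [(np.float64(-2.0), 21), (np.float64(4.0), 6)]
1 packfront10 [(np.float64(-1.0), 45)]
1 pack+y36 [(np.float64(-0.75), 19)]
1 key+y [(np.float64(0.0), 17)]
1 front10 [(np.float64(-1.75), 9), (np.float64(0.75), -13)]
```

```bash
cat > tgt.py <<'E'
from h import *
P=np.array([0.5548,-0.181,-0.2205])
def cw(x,y,z):
    c,s=np.cos(P[2]),np.sin(P[2]);return np.array([c*x-s*y+1e3*P[0],s*x+c*y+1e3*P[1],z])/1e3
def wc(p):
    c,s=np.cos(P[2]),np.sin(P[2]);d=1e3*(np.array(p[:2])-P[:2]);return np.array([c*d[0]+s*d[1],-s*d[0]+c*d[1],1e3*p[2]])
E
python3 - <<'E'
from tgt import *
c=dict(np.load('pics/top0.png.npz'))
for n,u,z in[('tumA',(319,303),.092),('tumB',(167,281),.092),('lampfoot',(158,225),.01),('shade',(133,203),.3),('tin',(315,222),.068),('caddy',(478,258),.02),('bowl',(315,174),.05)]: print(n,unproj(c,u,z))
t=cw(-70,21,0); s=state(); print('target',t,'delta/0.5',(t-s['position'])/.5)
from scipy.spatial.transform import Rotation as R
M=R.from_rotvec(s['orientation']).as_matrix(); print(M, np.degrees(np.arctan2(M[1,1],M[0,1])), 90+np.degrees(P[2]))
E
```

```text
tumA [ 0.39193647 -0.01823694  0.092     ]
tumB [0.44022275 0.38931798 0.092     ]
lampfoot [0.60883228 0.44647417 0.01      ]
shade [0.60220579 0.43172602 0.3       ]
tin [ 0.61647111 -0.00143634  0.068     ]
caddy [ 0.5351766  -0.46040122  0.02      ]
bowl [0.75889368 0.0025048  0.05      ]
target [ 0.49108789 -0.14519822  0.        ] delta/0.5 [ 0.72089737 -1.30657615 -0.46159765]
[[-9.68465583e-01  2.49146954e-01 -4.57226033e-04]
 [ 2.49147307e-01  9.68465038e-01 -1.04425174e-03]
 [ 1.82635287e-04 -1.12523850e-03 -9.99999350e-01]] 75.57295157246267 77.36628061736535
```

Request:
arm_command:
  steps:
    - {"tx": 0.4, "ty": -0.7, "tz": 0, "twist": 0.01, "claw": 0.35}
    - {"tx": 0.4, "ty": -0.7, "tz": 0, "twist": 0.01, "claw": 0.35}
    - {"tx": 0.4, "ty": -0.7, "tz": 0, "twist": 0.01, "claw": 0.35}
    - {"tx": 0.4, "ty": -0.7, "tz": 0, "twist": 0.01, "claw": 0.35}
    - {"tx": 0.4, "ty": -0.7, "tz": 0, "twist": 0.01, "claw": 0.35}
    - {"tx": 0.4, "ty": -0.7, "tz": 0, "twist": 0.01, "claw": 0.35}
    - {"tx": 0.4, "ty": -0.7, "tz": 0, "twist": 0.01, "claw": 0.35}
    - {"tx": 0.4, "ty": -0.7, "tz": 0, "twist": 0.01, "claw": 0.35}
    - {"tx": 0.4, "ty": -0.7, "tz": 0, "twist": 0.01, "claw": 0.35}
    - {"tx": 0.4, "ty": -0.7, "tz": 0, "twist": 0.01, "claw": 0.35}
    - {"tx": 0.4, "ty": -0.7, "tz": 0, "twist": 0.01, "claw": 0.35}
    - {"tx": 0.4, "ty": -0.7, "tz": 0, "twist": 0.01, "claw": 0.35}

```text
time: 1.3
position: [0.3301, 0.1595, 0.2312]
orientation: [-0.342, -3.122, -0.0]
contact_force: [0.1, -0.5, 0.3]
grip_width: 0.351
```

Request:
arm_command:
  steps:
    - {"tx": 0.322, "ty": -0.608, "tz": 0, "twist": 0, "claw": 0.35}
    - {"tx": 0.322, "ty": -0.608, "tz": 0, "twist": 0, "claw": 0.35}
    - {"tx": 0.322, "ty": -0.608, "tz": 0, "twist": 0, "claw": 0.35}
    - {"tx": 0.322, "ty": -0.608, "tz": 0, "twist": 0, "claw": 0.35}
    - {"tx": 0.322, "ty": -0.608, "tz": 0, "twist": 0, "claw": 0.35}
    - {"tx": 0.322, "ty": -0.608, "tz": 0, "twist": 0, "claw": 0.35}
    - {"tx": 0.322, "ty": -0.608, "tz": 0, "twist": 0, "claw": 0.35}
    - {"tx": 0.322, "ty": -0.608, "tz": 0, "twist": 0, "claw": 0.35}
    - {"tx": 0.322, "ty": -0.608, "tz": -0.27, "twist": 0, "claw": 0.35}
    - {"tx": 0.322, "ty": -0.608, "tz": -0.27, "twist": 0, "claw": 0.35}
    - {"tx": 0.322, "ty": -0.608, "tz": -0.27, "twist": 0, "claw": 0.35}
    - {"tx": 0.322, "ty": -0.608, "tz": -0.27, "twist": 0, "claw": 0.35}
    - {"tx": 0.322, "ty": -0.608, "tz": -0.27, "twist": 0, "claw": 0.35}
    - {"tx": 0.322, "ty": -0.608, "tz": -0.27, "twist": 0, "claw": 0.35}

```text
time: 2.7
position: [0.4934, -0.1454, 0.0984]
orientation: [0.343, 3.12, -0.002]
contact_force: [0.4, -0.2, -0.1]
grip_width: 0.35
```

```bash
python3 - <<'E'
from tgt import *
for n in('top','side'): snap(n,n+'1.png')
s=state(); print(s['position'],s['orientation'],s['contact_force'],s['grip_width'],wc(s['position']))
for n,(x,y,w,h) in dict(top=(320,190,100,90),side=(290,220,140,120)).items():
    a=cv2.imread(f'pics/{n}1.png')[y:y+h,x:x+w]; cv2.imwrite(f'pics/{n}1c.png',cv2.resize(cv2.convertScaleAbs(a,alpha=1.5),None,fx=5.5,fy=5,interpolation=cv2.INTER_CUBIC))
E
```

```text
[ 0.49333912 -0.14581632  0.09833445] [ 3.44040230e-01  3.11930907e+00 -1.73074541e-03] [ 0.48171158 -0.23147604 -0.18842255] 0.352538812384209 [-67.66809301  20.88924932  98.33444714]
```

View pics/side1c.png

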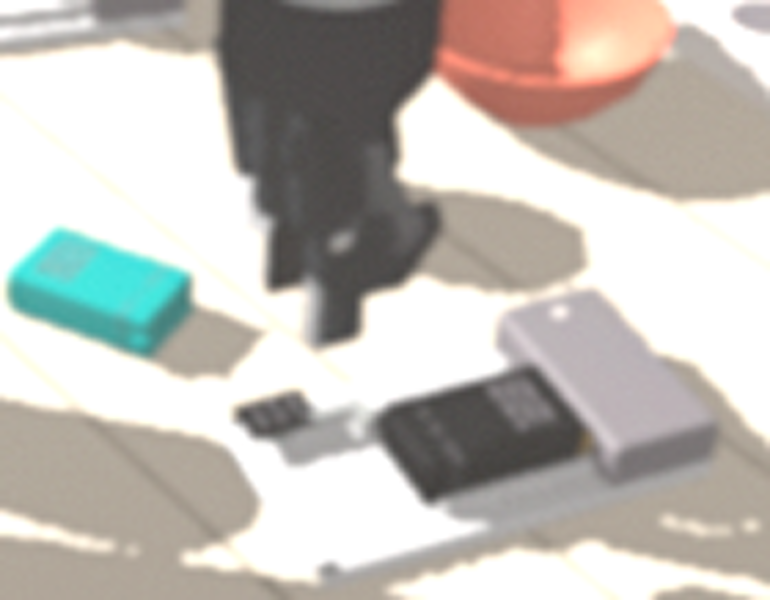

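View pics/top1c.png

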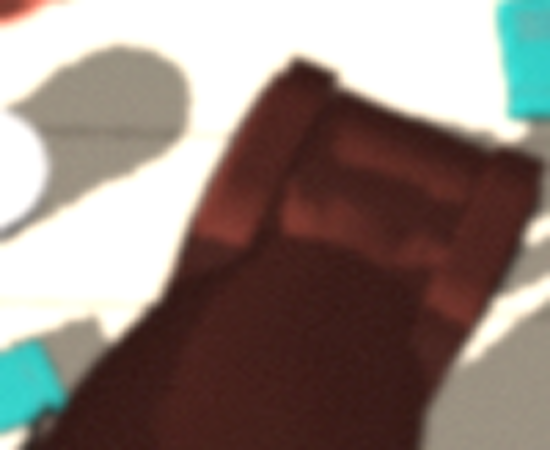

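```bash
python3 - <<'E'
from tgt import *
c=dict(np.load('pics/side1.png.npz'))
a=cv2.imread('pics/side1.png')[255:300,325:375]
a=cv2.resize(cv2.convertScaleAbs(a,alpha=2.5),None,fx=13,fy=13,interpolation=cv2.INTER_CUBIC)
for y,dz,col in[(-2,0,(0,0,255)),(44,0,(0,0,255)),(-2,8,(0,255,0)),(44,8,(0,255,0))]:
    for sx in(-11,11):
      for sy in(-7,7):
        q=(proj(c,cw(-67.7+sx,y+sy,98.3+dz))[0]-(325,255)+.5)*13-.5
        cv2.circle(a,tuple(np.int32(q)),3,col,-1)
cv2.imwrite('pics/f.png',a)
E
```

```text
(no output)
```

View pics/f.png

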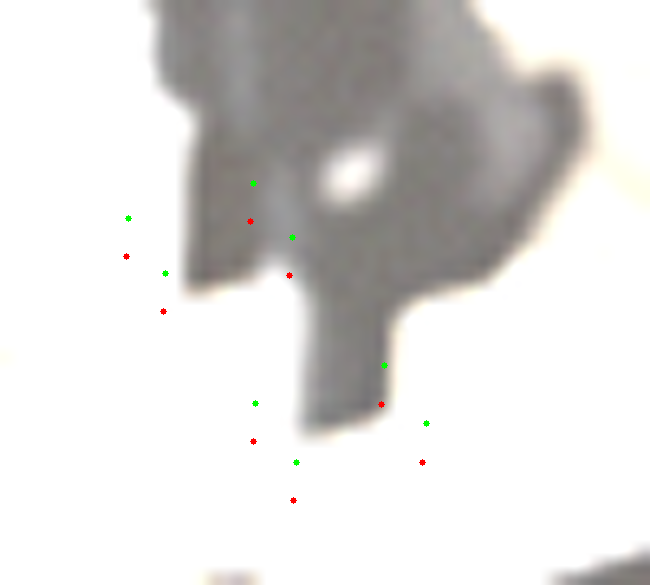

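Request:
arm_command:
  steps:
    - {"tx": 0, "ty": 0, "tz": -0.05, "twist": 0, "claw": 0.4}
    - {"tx": 0, "ty": 0, "tz": -0.09, "twist": 0, "claw": 0.4}
    - {"tx": 0, "ty": 0, "tz": -0.11, "twist": 0, "claw": 0.4}
    - {"tx": 0, "ty": 0, "tz": -0.124, "twist": 0, "claw": 0.4}
    - {"tx": 0, "ty": 0, "tz": -0.124, "twist": 0, "claw": 0.4}
    - {"tx": 0, "ty": 0, "tz": -0.124, "twist": 0, "claw": 0.4}
    - {"tx": 0, "ty": 0, "tz": -0.124, "twist": 0, "claw": 0.4}

```text
time: 3.5
position: [0.4924, -0.1459, 0.0351]
orientation: [0.345, 3.121, -0.001]
contact_force: [0.6, 0.8, 0.3]
grip_width: 0.4
```

```bash
python3 - <<'E'
from tgt import *
c=snap('side','side2.png')
s=state(); print(s['position'],s['orientation'],s['contact_force'],s['grip_width'],wc(s['position']))
x,y,w,h=320,262,62,50;k=12
a=cv2.imread('pics/side2.png')[y:y+h,x:x+w]; cv2.imwrite('pics/side2c.png',cv2.resize(cv2.convertScaleAbs(a,alpha=1.8),None,fx=k,fy=k,interpolation=cv2.INTER_CUBIC))
E
```

```text
[ 0.49232743 -0.14581217  0.03501821] [ 3.45369633e-01  3.12139885e+00 -6.47033180e-04] [ 1.05103015 -0.44530628  0.14557843] 0.3975372941005711 [-68.65618969  20.67202691  35.01820958]
```

View pics/side2c.png

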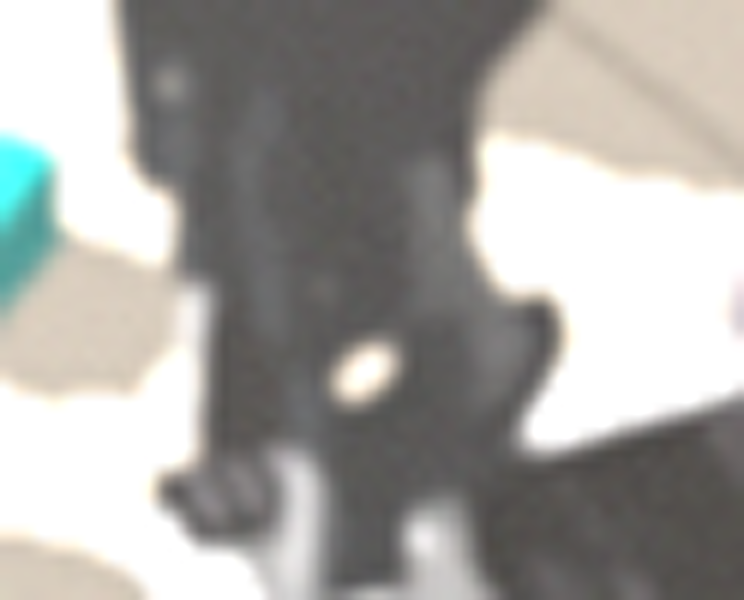

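```bash
python3 - <<'E'
from tgt import *
c=dict(np.load('pics/side2.png.npz'))
x,y,w,h=326,282,50,36;k=16
a=cv2.imread('pics/side2.png')[y:y+h,x:x+w].astype(float)
a=np.clip(255*(a/255)**.45,0,255).astype(np.uint8)
a=cv2.resize(a,None,fx=k,fy=k,interpolation=cv2.INTER_CUBIC)
def pt(p,col):
    q=(proj(c,p)[0]-(x,y)+.5)*k-.5; cv2.circle(a,tuple(np.int32(q)),3,col,-1)
import tgt
for PP,col in(([0.5548,-0.181,-0.2205],(0,255,0)),([0.5527,-0.1847,-0.2177],(255,0,255))):
    tgt.P=np.array(PP)
    for sx in(-15,15):
        for sy in(-10,10): pt(cw(-68+sx,42+sy,24),col)
tgt.P=np.array([0.5548,-0.181,-0.2205])
for z in(35,38,41,44): 
    for yy in(0,41.3): pt(cw(-68.6,yy,z),(0,0,255))
cv2.imwrite('pics/g.png',a)
E
```

```text
(no output)
```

View pics/g.png

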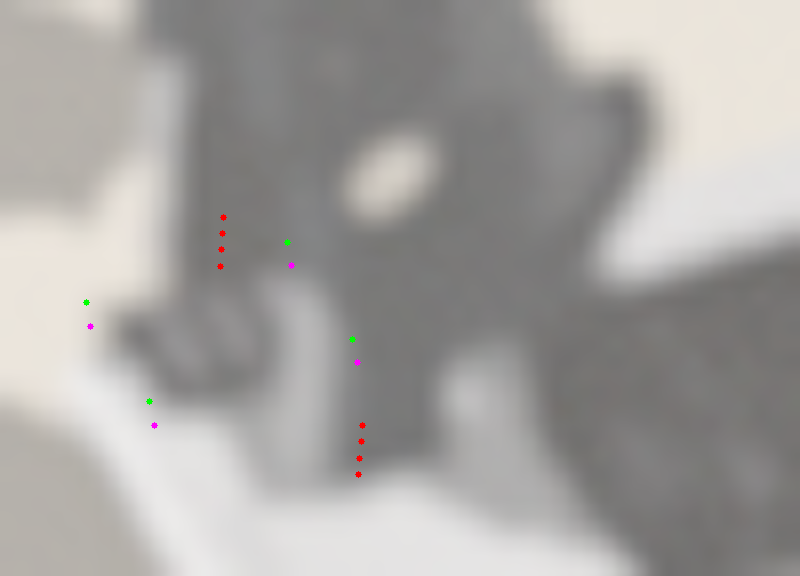

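```bash
python3 - <<'E'
import cv2,numpy as np
x,y,w,h=326,275,45,45;k=9
o=[]
for n in('side0','side2'):
    a=cv2.imread(f'pics/{n}.png')[y:y+h,x:x+w].astype(float)
    o.append(cv2.resize(np.clip(255*(a/255)**.6,0,255).astype(np.uint8),None,fx=k,fy=k,interpolation=cv2.INTER_LANCZOS4))
cv2.imwrite('pics/cmp.png',np.hstack(o)[:, :800])
E
```

```text
(no output)
```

View pics/cmp.png

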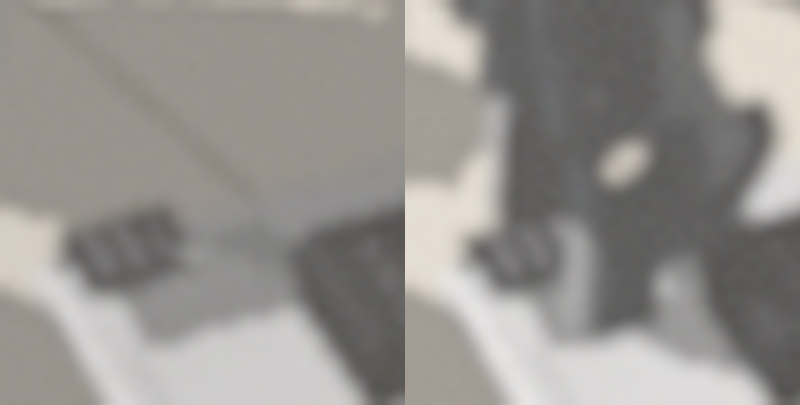

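Request:
arm_command:
  steps:
    - {"tx": 0, "ty": 0, "tz": -0.01, "twist": 0, "claw": 0.4}
    - {"tx": 0, "ty": 0, "tz": -0.02, "twist": 0, "claw": 0.4}
    - {"tx": 0, "ty": 0, "tz": -0.025, "twist": 0, "claw": 0.4}
    - {"tx": 0, "ty": 0, "tz": -0.03, "twist": 0, "claw": 0.4}
    - {"tx": 0, "ty": 0, "tz": -0.03, "twist": 0, "claw": 0.4}
    - {"tx": 0, "ty": 0, "tz": -0.03, "twist": 0, "claw": 0.4}

```text
time: 4.15
position: [0.4916, -0.1455, 0.0193]
orientation: [-0.345, -3.122, -0.0]
contact_force: [-0.9, 1.6, 2.4]
grip_width: 0.397
```

```bash
python3 - <<'E'
from tgt import *
c=snap('side','side3.png')
s=state(); print(s['position'],s['contact_force'],s['torque'],s['grip_width'],wc(s['position']))
x,y,w,h=320,262,62,50;k=12
a=cv2.imread('pics/side3.png')[y:y+h,x:x+w].astype(float)
cv2.imwrite('pics/side3c.png',cv2.resize(np.clip(255*(a/255)**.5,0,255).astype(np.uint8),None,fx=k,fy=k,interpolation=cv2.INTER_CUBIC))
E
```

```text
[ 0.49165805 -0.14548772  0.01932563] [-0.23750049  1.05164725  2.62299314] [ 0.15187887  0.14113862 -0.04469239] 0.4001573254198012 [-69.38033123  20.84221168  19.32562662]
```

View pics/side3c.png

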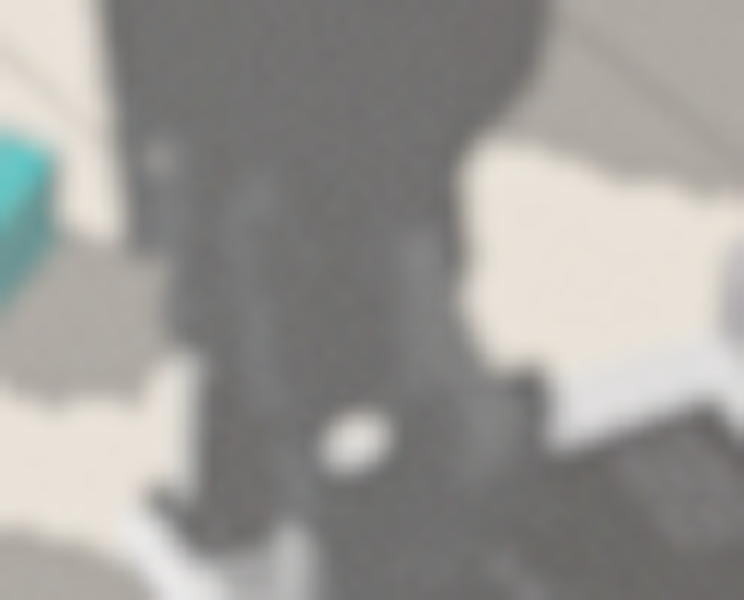

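Request:
arm_command:
  steps:
    - {"tx": 0, "ty": 0, "tz": -0.004, "twist": 0, "claw": 0.4}
    - {"tx": 0, "ty": 0, "tz": -0.008, "twist": 0, "claw": 0.4}
    - {"tx": 0, "ty": 0, "tz": -0.01, "twist": 0, "claw": 0.4}
    - {"tx": 0, "ty": 0, "tz": -0.01, "twist": 0, "claw": 0.4}
    - {"tx": 0, "ty": 0, "tz": -0.01, "twist": 0, "claw": 0.4}

```text
time: 4.7
position: [0.4917, -0.1454, 0.0147]
orientation: [0.345, 3.122, 0.0]
contact_force: [-3.7, 0.4, 12.3]
grip_width: 0.396
```

```bash
cat > look.py <<'E'
from tgt import *
import sys
f=sys.argv[1]; c=snap('side',f+'.png')
s=state(); print(s['time'],s['position'],s['contact_force'],s['torque'],s['grip_width'])
x,y,w,h=320,252,110,85;k=7
a=cv2.imread(f'pics/{f}.png')[y:y+h,x:x+w].astype(float)
cv2.imwrite(f'pics/{f}c.png',cv2.resize(np.clip(255*(a/255)**.5,0,255).astype(np.uint8),None,fx=k,fy=k,interpolation=cv2.INTER_CUBIC))
E
python3 look.py side4
```

```text
4.75 [ 0.49171947 -0.14542024  0.01468097] [-4.12061886  0.84704494 11.88121726] [0.56059329 0.69243569 0.1362211 ] 0.39973620646442787
```

View pics/side4c.png

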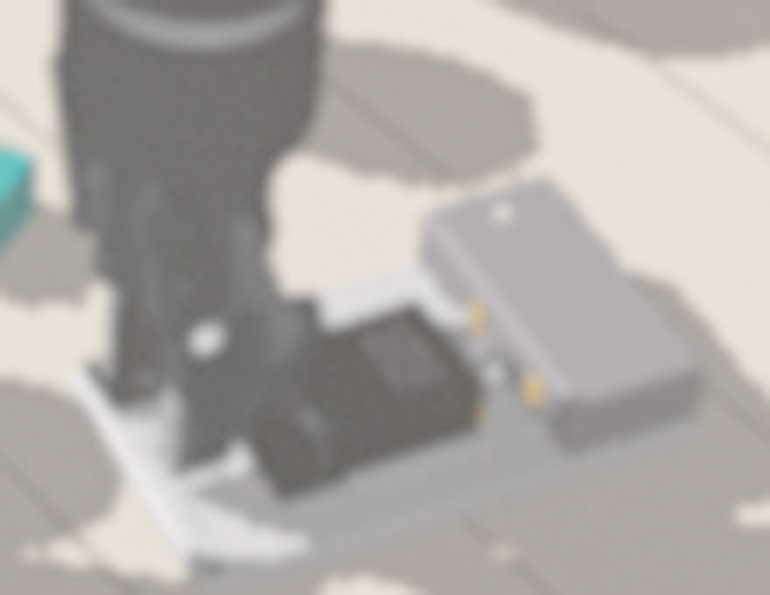

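Request:
arm_command:
  steps:
    - {"tx": 0, "ty": 0, "tz": 0.002, "twist": 0, "claw": 0.4}
    - {"tx": 0, "ty": 0, "tz": 0.004, "twist": 0, "claw": 0.4}
    - {"tx": 0, "ty": 0, "tz": 0.004, "twist": 0, "claw": 0.4}

```text
time: 5.05
position: [0.4917, -0.1455, 0.0163]
orientation: [-0.345, -3.122, -0.0]
contact_force: [-1.6, 0.5, 4.4]
grip_width: 0.4
```

```bash
python3 look.py side5
```

```text
5.1 [ 0.49170365 -0.14550434  0.01624478] [-1.31656926  1.15505428  3.64157979] [0.26446085 0.2667603  0.05278343] 0.4008129026625182
```

View pics/side5c.png

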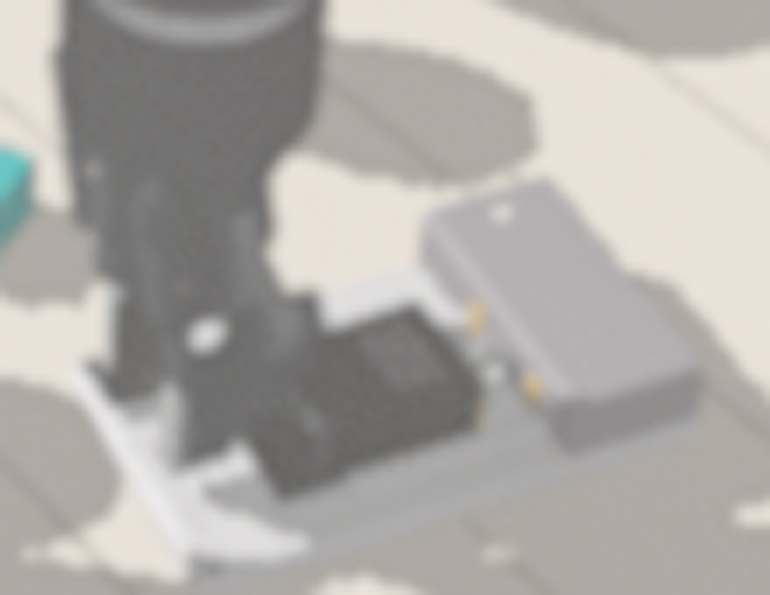

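The battery sprang out and stopped at the finger, with its front-bottom corner at about (283,497) in the crop. The remaining force comes from the key. I'll lift straight up slowly.

Request:
arm_command:
  steps:
    - {"tx": 0, "ty": 0, "tz": 0.004, "twist": 0, "claw": 0.4}
    - {"tx": 0, "ty": 0, "tz": 0.01, "twist": 0, "claw": 0.4}
    - {"tx": 0, "ty": 0, "tz": 0.02, "twist": 0, "claw": 0.4}
    - {"tx": 0, "ty": 0, "tz": 0.04, "twist": 0, "claw": 0.4}
    - {"tx": 0, "ty": 0, "tz": 0.08, "twist": 0, "claw": 0.4}
    - {"tx": 0, "ty": 0, "tz": 0.16, "twist": 0, "claw": 0.4}
    - {"tx": 0, "ty": 0, "tz": 0.25, "twist": 0, "claw": 0.4}
    - {"tx": 0, "ty": 0, "tz": 0.35, "twist": 0, "claw": 0.4}
    - {"tx": 0, "ty": 0, "tz": 0.44, "twist": 0, "claw": 0.4}
    - {"tx": -0.1, "ty": 0.2, "tz": 0.44, "twist": 0, "claw": 0.4}
    - {"tx": -0.2, "ty": 0.3, "tz": 0.44, "twist": 0, "claw": 0.4}
    - {"tx": -0.3, "ty": 0.4, "tz": 0.44, "twist": 0, "claw": 0.4}
    - {"tx": -0.3, "ty": 0.5, "tz": 0.44, "twist": 0, "claw": 0.4}
    - {"tx": -0.3, "ty": 0.6, "tz": 0.44, "twist": 0, "claw": 0.4}
    - {"tx": -0.3, "ty": 0.6, "tz": 0.44, "twist": 0, "claw": 0.4}
    - {"tx": -0.3, "ty": 0.6, "tz": 0.44, "twist": 0, "claw": 0.4}
    - {"tx": -0.3, "ty": 0.6, "tz": 0.44, "twist": 0, "claw": 0.4}

```text
time: 6.8
position: [0.34, 0.1579, 0.2371]
orientation: [0.336, 3.123, 0.002]
contact_force: [0.3, -0.0, 1.2]
grip_width: 0.396
```

```bash
python3 look.py side6; python3 - <<'E'
from tgt import *
snap('top','top6.png')
E
cat > o6.py <<'E'
from ov import *
P=np.array([0.5548,-0.181,-0.2205])
E2=[(box(-85,85,-38,58,0,10),(0,255,0))]+[(box(-34-t,36-t,-21,21,10,36),col) for t,col in((17,(0,255,255)),(24,(0,128,255)))]
overlay(P,cams[:1],['pics/top6.png'],['pics/o6t.png'],[(325,203)],size=(110,85),E=E2)
overlay(np.array([0.5527,-.1847,-.2177]),cams[1:],['pics/side6.png'],['pics/o6s.png'],[(320,263)],size=(110,85),E=E2)
E
python3 o6.py >/dev/null
```

```text
6.85 [0.34095352 0.15623028 0.23700612] [-0.30924115  0.54515583 -0.57595453] [-0.06276567 -0.00248826 -0.03321994] 0.39975498805961934
```

View pics/o6t.png

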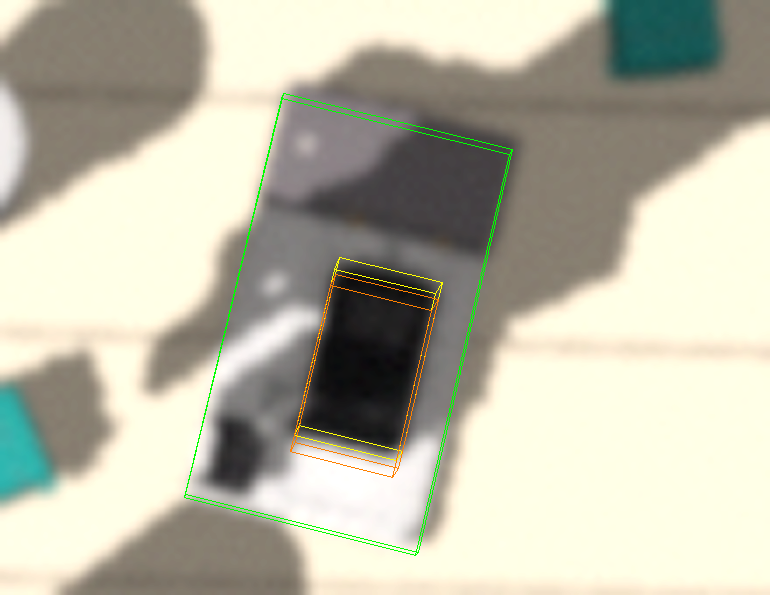

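View pics/o6s.png

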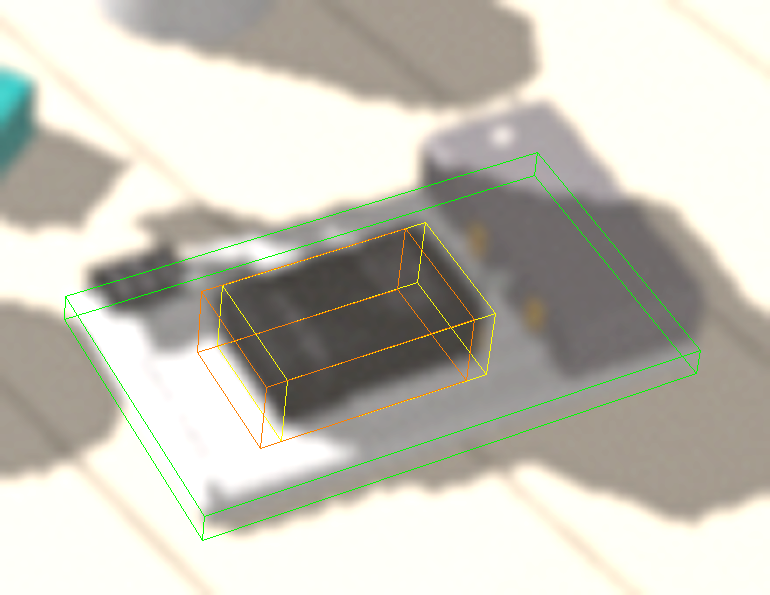

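View pics/top6.png

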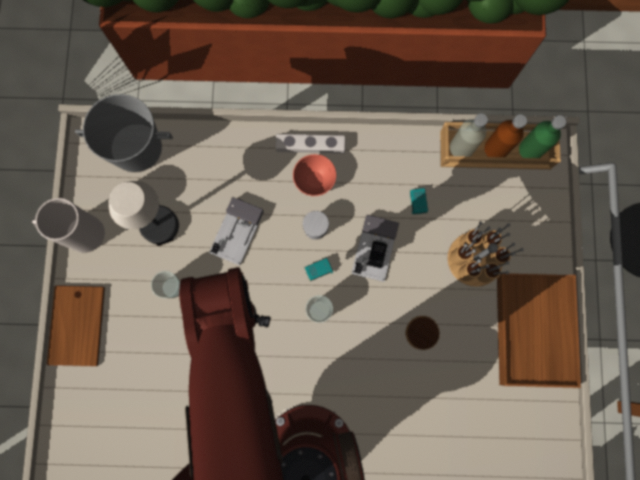

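View pics/side6c.png

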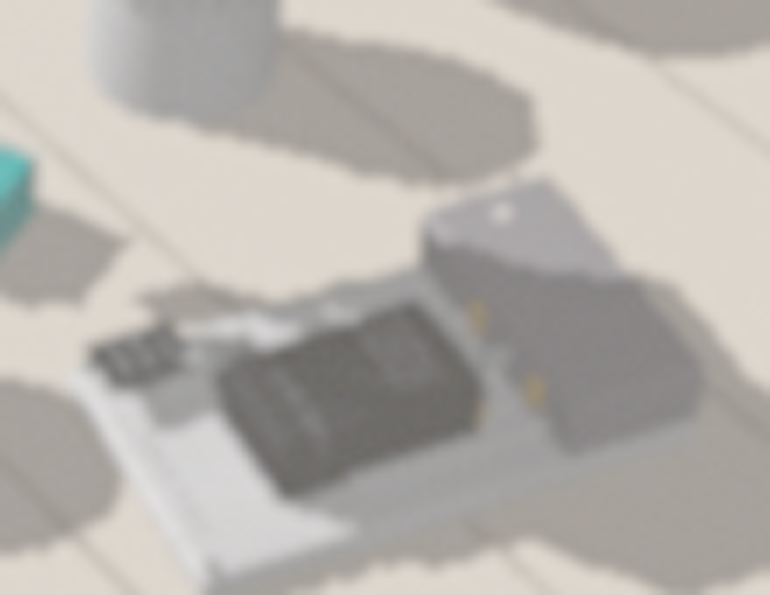

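```bash
python3 -c "
from station import *
print(close_job())"
```

```text
the job is handed in; nothing more can be done
None
```

The battery is free of the catch and lying on the cradle, and I've handed the job in. I pressed the release key with one fingertip while the other finger waited over the apron at about the centre line. The battery sprang out and stopped in front of that finger. I then lifted straight up and moved the hand away, at about 6.9 s on the clock.

- **Battery position:** the last pictures show it flat and straight. It has moved about 17–19 mm, where 12 mm is needed to clear the catch. Its front face is still about 32–34 mm short of the apron's edge.
- **Key and surroundings:** the key has sprung back up, and I saw nothing else out of place on the trolley. The hand is clear, with a force reading of about zero.
- **Forces:** the highest wrist reading I saw was about 12 N.
- **Disagreements:** the two cameras placed the cradle about 4 mm apart. I used a pose close to the top camera's. The top camera could not see the fingertips, so I judged where they were from the side picture and the contact force.
- **Stopping point:** the battery stopped about 5 mm sooner than I expected. I couldn't tell whether it rebounded or whether the finger was wider than I took it to be.

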